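# Lock the specimen carrier

## Task

Lock the closed specimen carrier. Using only pushes from the fingers, turn the yellow slotted disc by its black post until its slot lines up with the brass bar, then push the bar by its red knob through the disc until it is fully home in the keeper. Do not lift the bar, leave the jars, vial and other things around it undisturbed, and take the hand clear at the end.

Things in the scene. Friction and masses are not known exactly. Their poses are not given: they have to be found in the camera images.
- carrier: heavy white box with a blue lid, fixed: 220 (its x) x 300 (y) x 120 mm high to the lid's top. Origin: centre of its underside, z up. The bar slides along its y at x = 0 in an aluminium channel on the lid (30 mm wide, 21 high above the lid, y -95 to +45). The disc's axis is at x 0, y +85; the dark steel keeper at y +127 to +145, 23 mm high
- lock_disc (a joint): angle of the yellow slotted disc: 0 when its slot lies along the bar's line (post then towards the carrier's -x); positive is clockwise from above, post swung towards the keeper (+y). Starts at 0.5 to 1.25, turns from -0.7 to 1.5 with no stop at 0 and stays where left; about 1.2 N at the post moves it. Disc 72 mm across; slot 26 mm wide, open at the top, right across it
- disc_centre (a point): point on the disc's axis, level with the top of the disc, 25 mm above the lid
- disc_post (a point): the black upright post by which the disc is turned: 16 mm across, on a yellow arm that sticks out of the disc, 50 mm from the disc's axis and at right angles to the slot. The point lies on the post's own axis, 46 mm above the lid; the post stands free from 31 to 62 mm above the lid
- lock_bar: the brass locking bar, 18 mm wide, 12 mm high, 130 mm long with a round nose, captive in the channel, sliding along the carrier's y. Origin: middle of its underside, 4 mm above the lid; its y axis points to the nose. It stays where it is left; 3 to 7 N at the knob slides it, and the disc blocks it unless lined up
- bar_knob (a point): the red knob on the bar, 22 mm across, upright, from 26 to 60 mm above the lid; the point is on its axis 43 mm above the lid, 116 mm behind the nose. Pushed along the carrier's +y it drives the bar
- bar_nose (a point): tip of the bar's nose, 10 mm above the lid. Starts 42 to 56 mm short of the disc's axis; 54 mm beyond it when fully home
- keeper_stop (a point): the rigid stop inside the keeper which the nose meets when the bar is fully home, 54 mm beyond the disc's axis, 10 mm above the lid
- vial_red: bystander: small clear screw vial with a red cap, 20 mm across, 48 mm tall, standing on the carrier's lid near the corner on its -x, -y side. Origin: centre of its underside
- lid_jar: bystander: small jar with a white cap, 38 mm across, 55 mm tall, standing on the carrier's lid on its +x side. Origin: centre of its underside
- jar_white: bystander: clear specimen jar with a white cap, 64 mm across, 75 mm tall, on the bench. Origin: centre of its underside
- jar_blue: bystander: clear specimen jar with a blue cap, 64 mm across, 75 mm tall, on the bench. Origin: centre of its underside
- spray: bystander: white bottle with a green cap, 60 mm across, 150 mm tall, on the bench. Origin: centre of its underside
- dish: bystander: steel bowl, 100 mm across, 35 mm tall, on the bench. Origin: centre of its underside
- marker: bystander: white and blue marker pen, 130 mm long, 12 mm thick, lying on the far side of the bench. Origin: on its underside, 60 mm from its white end
Things that resemble listed ones, but are neither listed nor needed, are in the scene too. Several things have the shape of the lock_bar; the one meant has the colours described above.

How it is judged (in metres and radians):
On the way, in this order (a step that is already met when the one before it is completed fails the run):
1. the disc's slot is lined up with the bar (within 0.15 rad), the bar not yet through (value of joint lock_disc between -0.15 and 0.15 rad and y of bar_nose in the frame of disc_centre below 0.02 m), for 0.2 s.
2. the bar is through the disc and fully home in the keeper (y of bar_nose in the frame of keeper_stop above -0.005 m), for 0.2 s.
At the end, for the whole second after the job is handed in: The bar's nose is within 5 mm of the keeper's stop, at rest and still down in its channel (within 6 mm), and the disc's slot is in line with it (within 0.15 rad) (value of joint lock_disc between -0.15 and 0.15 rad and y of bar_nose in the frame of keeper_stop above -0.005 m and linear speed of lock_bar below 0.02 m/s and z of bar_nose in the frame of keeper_stop below 0.006 m); the robot touches nothing.
It fails at once if the bar is lifted (its nose or knob more than 10 mm up) (height (world z) of bar_nose above 0.14 m or height (world z) of bar_knob above 0.173 m).
It fails at once if the vial or small jar on the lid is lifted, carried, knocked over or shifted by more than 25 mm (distance of any of vial_red, lid_jar from where it was at the start of the episode above 0.025 m or angle between any of vial_red, lid_jar's own z axis and vertical above 0.5 rad).
It fails at once if a specimen jar on the bench is lifted, carried, knocked over or shifted by more than 25 mm (distance of any of jar_white, jar_blue from where it was at the start of the episode above 0.025 m or angle between any of jar_white, jar_blue's own z axis and vertical above 0.5 rad).
It fails at once if the bottle, bowl or marker is lifted, carried, knocked over or shifted by more than 25 mm (distance of any of spray, dish, marker from where it was at the start of the episode above 0.025 m or angle between any of spray, dish, marker's own z axis and vertical above 0.5 rad).
It also fails if it takes over 51 s, if anything falls off the work surface, if the arm or the gripper's body presses on something with over 40 N, if the wrist force passes 120 N, or if a joint passes its speed limit or range.

## Robot

A 7-joint arm with a two-finger parallel gripper is mounted at the origin on the work surface. World frame = base frame: x ahead of the robot, y to its left, z up, the work surface at z = 0. Lengths are in m, angles in degrees, forces in N, time in s.
With the tool pointing down it reaches from about 0.4 to 0.875 m from the base axis. Payload 6.5 kg.
Tool frame: the origin (TCP) lies between the finger pads; the fingertips stand 19 mm ahead of it and the grasp point (between the pads) is the TCP; z points along the fingers, x is the direction in which the jaws open and shut, and the axes are right-handed (so a half turn about z gives the same grasp; the last joint's range is limited). The gripper opens to 85 mm and grips with 20 to 120 N. Pads are 22 mm wide; open, the fingers measure 114 mm over their backs; the gripper's body (76 mm by 85 mm) begins 54 mm behind the grasp point. The pads swing forward as they close: fully open they stand 13 mm farther back than shut.
Start: joints at [-77.418, 30.733, -0.252, 88.115, 0.149, 61.152, -4.079], TCP at [0.183, 0.624, 0.25] pointing down, gripper open.
Joint ranges: [-154.64, 154.64], [-21.42, 123.67], [-72.66, 72.17], [13.99, 137.28], [-74.86, 254.86], [10.95, 109.41], [-158.01, 158.01]. Speed limits (degrees/s): [136.94, 136.94, 180, 180, 180, 180, 180].

## Interface

Orientations are given as a 3x3 rotation matrix whose columns are the frame's x, y, z axes.
In Python, from cell import status, eyes, finish_job gives the robot as it stands. The module is installed in compiled form; this text tells all that it offers.
- The arm moves only by the tool send_rows, never from a script. Its argument "plan" is one flat list of numbers, 4 for each row, row after row: the shift along the tool's x, y, z scaled (see below), then the turn about the tool's z scaled (see below). In form: [x, y, z, twist, x, y, z, twist, ...]. A call has 1 to 20 rows; each row shifts and turns the commanded pose from where the row before left it, along the tool's axes as they then stand; what a row does not reach is not made up. The controller multiplies each number of a shift by 0.5 m and each number of a turn by 90 degrees. A row lasts 1/8 s, in which the tool goes at most 62.5 mm and 10.7 degrees, less where a joint would pass 70% of its speed; a pose out of reach is approached as far as the arm can. A call with a number of a shift or a turn outside -1 to 1 is refused whole. A call with a gripper value outside its range is refused whole. "jaw" is the opening, from -1 (shut) to 1 (fully open), set as the call begins (left out, the last holds). The fingers move at their own pace and stop on an object; the grip force is fixed at half the most. Time passes only in rows, so rows that do not move let the fingers close. It gives the time, the measured TCP pose, the force and the opening at its end, in the units of the state.
- status.get_state(): the state, without advancing time (a new reading comes with each control period).
- eyes.capture(name): name is "scene" or "top"; returns the picture (420x560x3 uint8, red, green, blue); there is no depth.
- eyes.calibration(name): a dict with "intrinsics" (3x3 intrinsics, pixels), "T" (4x4, takes a point from camera to world coordinates). Camera axes: x right, y down, z forward; pixel columns grow to the right and rows downward; lengths in m; the calibration is good to about 2 mm. A picture is of the moment at which its call begins. calibration takes no time and is no camera call.
- finish_job(): hands the job in, once; it reports no verdict.
The state is a dict: "time_s": time; "q": joint angles; "dq": joint speeds; "joint_torque": joint torques, N m; "tool_pos": TCP position; "ee_rot": TCP orientation; "ft_force": force on the tool from outside, world axes, zero at the start; "moment": the same for the moment, N m; "opening": finger opening in m.
Only numpy, scipy, OpenCV 4.12 (cv2) and the standard library are available. Lean on these libraries where they do the work, as an engineer would, in place of code of your own. Each camera call takes 0.05 s, during which the arm holds its last target. There are 200 camera calls.

## Working session

There is one attempt and no reset: what is moved stays moved. The work goes in short steps, Python scripts to look and compute and a tool call to move; the robot and the scene stay as the last step left them, time stands still between calls to the robot, and variables do not carry over. Pictures are saved under pics/ and viewed, about 8 in all and at most 12, crops included, and the job is handed in when it is done.

Besides the shell and the picture viewer there is one more tool, called by a JSON object that holds its "api" and its "payload". send_rows: Moves the arm, as the interface text tells. Shifts and turns lie within -1 to 1; 1 stands for 0.5 m of shift or 90 degrees of turn. Its arguments: {"type":"object","properties":{"plan":{"type":"array","items":{"type":"number"}},"jaw":{"type":"number"}},"required":["plan"]}

```bash
mkdir -p pics; python3 - <<'E'
from cell import status, eyes
import cv2,numpy as np
for n in("scene","top"):
    im=eyes.capture(n); cv2.imwrite(f"pics/{n}0.png",im[:,:,::-1]); c=eyes.calibration(n); print(n,np.round(c["intrinsics"],1).tolist(),np.round(c["T"],3).tolist())
s=status.get_state(); print(s["time_s"],s["tool_pos"],np.round(s["ee_rot"],3),s["opening"],s["ft_force"])
E
```

```text
scene [[539.7, 0.0, 271.9], [0.0, 539.7, 203.9], [0.0, 0.0, 1.0]] [[-0.301, 0.829, -0.472, 1.124], [0.954, 0.26, -0.152, 0.205], [-0.003, -0.496, -0.869, 1.221], [0.0, 0.0, 0.0, 1.0]]
top [[496.4, 0.0, 285.6], [0.0, 496.4, 209.0], [0.0, 0.0, 1.0]] [[-0.014, -0.985, 0.172, 0.274], [-1.0, 0.014, -0.002, -0.012], [-0.001, -0.172, -0.985, 1.441], [0.0, 0.0, 0.0, 1.0]]
0.1 [0.18312961 0.62312232 0.24948019] [[ 0.282  0.959 -0.   ]
 [ 0.959 -0.282 -0.002]
 [-0.002  0.    -1.   ]] 0.08551381394872265 [-0.01422021  0.27325815  0.18828417]
```

View pics/scene0.png

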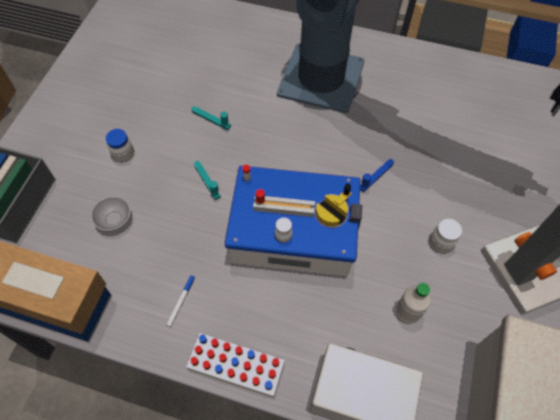

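View pics/top0.png

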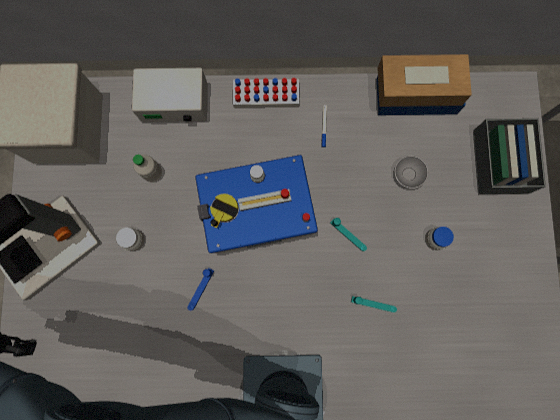

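```bash
cat > h.py <<'E'
from cell import status, eyes
import cv2,numpy as np
def ray(n,p,z):
    c=eyes.calibration(n);T=c["T"];d=T[:3,:3]@np.linalg.solve(c["intrinsics"],[p[0],p[1],1.]);o=T[:3,3]
    return (o+d*(z-o[2])/d[2])[:2]
def proj(n,P):
    c=eyes.calibration(n);q=np.linalg.inv(c["T"])@np.r_[P,1.];k=c["intrinsics"]@q[:3];return k[:2]/k[2]
def blobs(hsv,lo,hi,roi,amin=8):
    m=cv2.inRange(hsv,np.array(lo),np.array(hi));k=np.zeros_like(m);x0,y0,x1,y1=roi;k[y0:y1,x0:x1]=m[y0:y1,x0:x1]
    n,l,st,ce=cv2.connectedComponentsWithStats(k)
    return [(st[i,4],ce[i].round(1).tolist(),st[i,:4].tolist()) for i in range(1,n) if st[i,4]>=amin],k
E
python3 - <<'E'
from h import *
for n,roi in(("top",(185,145,330,260)),("scene",(220,155,375,280))):
    im=cv2.imread(f"pics/{n}0.png");h=cv2.cvtColor(im,cv2.COLOR_BGR2HSV)
    b,m=blobs(h,(110,120,60),(130,255,255),roi,500);pts=cv2.findNonZero(m)
    if n=="top":
        w=np.array([ray(n,p[0],.12) for p in pts],np.float32);print("lid",b,cv2.minAreaRect(w*1000))
    for nm,lo,hi,z in(("yellow",(20,120,90),(35,255,255),.145),("red",(0,150,80),(8,255,255),.18),("red2",(172,150,80),(180,255,255),.18),("black",(0,0,0),(180,255,45),.182)):
        for a,c,s in blobs(h,lo,hi,roi)[0]: print(n,nm,a,c,s,ray(n,c,z).round(4))
t=cv2.imread("pics/top0.png")[145:260,185:330];s=cv2.imread("pics/scene0.png")[160:275,220:375]
cv2.imwrite("pics/crop0.png",np.vstack([cv2.resize(t,(380,300)),cv2.resize(s,(380,300))]) if 0 else np.hstack([cv2.resize(t,(400,317),interpolation=2),cv2.resize(s,(400,317),interpolation=2)]))
E
```

```text
lid [] ((535.7665405273438, 35.70329284667969), (232.97314453125, 363.92376708984375), 10.57384204864502)
top yellow 159 [227.3, 199.6] [215, 194, 23, 14] [0.5279 0.1406]
top yellow 95 [261.4, 199.6] [243, 195, 38, 10] [0.5266 0.05  ]
top yellow 185 [219.7, 214.9] [210, 207, 22, 17] [0.4869 0.1604]
top red 47 [284.6, 192.6] [281, 189, 8, 8] [ 0.5375 -0.0119]
top red 39 [305.7, 216.8] [303, 214, 7, 7] [ 0.4732 -0.0653]
top black 209 [224.8, 207.6] [212, 199, 26, 19] [0.4997 0.1426]
top black 31 [213.9, 222.5] [211, 220, 7, 6] [0.4613 0.1702]
scene yellow 265 [338.5, 201.7] [326, 193, 24, 23] [0.488  0.1618]
scene yellow 285 [326.0, 215.6] [316, 204, 24, 22] [0.5318 0.1436]
scene red 36 [246.0, 168.3] [244, 165, 5, 8] [ 0.4861 -0.062 ]
scene red 69 [259.8, 196.9] [256, 191, 8, 12] [ 0.5493 -0.0077]
scene red2 18 [259.6, 192.2] [256, 190, 8, 7] [ 0.5378 -0.012 ]
scene black 39 [346.6, 189.4] [344, 185, 6, 10] [0.4734 0.1729]
scene black 111 [333.3, 211.1] [321, 202, 24, 21] [0.5365 0.1581]
scene black 16 [353.3, 219.6] [350, 218, 7, 4] [0.544  0.2049]
```

View pics/crop0.png

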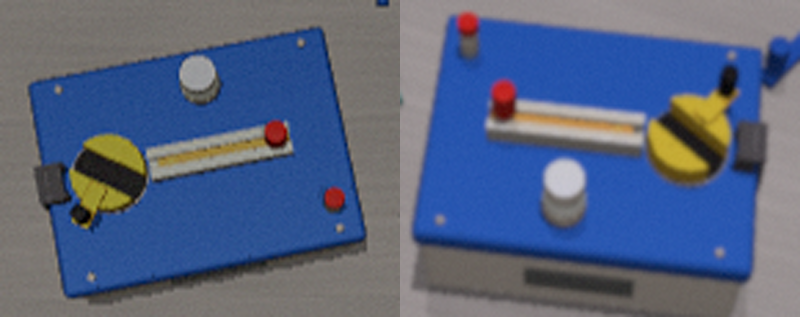

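```bash
python3 - <<'E'
from h import *
im=cv2.imread("pics/top0.png");h=cv2.cvtColor(im,cv2.COLOR_BGR2HSV)
m=cv2.inRange(h,np.array((105,150,50)),np.array((130,255,255)));cs,_=cv2.findContours(m,0,2);c=max(cs,key=cv2.contourArea)
w=np.array([ray("top",p[0],.12) for p in cv2.convexHull(c)],np.float32)*1000
print(cv2.minAreaRect(w)); 
for n in(w,): print(cv2.boxPoints(cv2.minAreaRect(n)).round(0).tolist())
O,_,_=cv2.minAreaRect(w);O=np.array(O)/1000
D=ray("top",(224.5,208.4),.145);K=ray("top",(284.6,192.6),.179);P=ray("top",(213.9,222.2),.182);Ps=ray("scene",(346.8,187.5),.18);Ds=ray("scene",(332.5,209.5),.145)
Ks=ray("scene",(259.6,193),.18);V=ray("top",(305.7,216.8),.168)
J=ray("top",(257,171.5),.175)
print("D",D,Ds,"K",K,Ks,"P",P,Ps,"O",O,"V",V,"J",J)
for nm,y in(("DK",D-K),("DO",D-O)):
    print(nm,np.hypot(*y),np.degrees(np.arctan2(y[1],y[0])))
print(np.hypot(*(P-D)),np.degrees(np.arctan2(*(P-D)[::-1])))
E
```

```text
((522.1322021484375, 67.00696563720703), (217.68211364746094, 296.53741455078125), 10.48653793334961)
[[388.0, 193.0], [442.0, -99.0], [656.0, -59.0], [602.0, 233.0]]
D [0.50421509 0.14788173] [0.5120493  0.15369906] K [ 0.53766321 -0.01194305] [ 0.53979337 -0.01131788] P [0.46212383 0.17021752] [0.46711362 0.17207777] O [0.5221322  0.06700697] V [ 0.47508449 -0.06584159] J [0.59599425 0.05967968]
DK 0.16328728036953394 101.82026137821256
DO 0.08283568366036559 102.49163416541789
0.047650406130314765 152.04727941624185
```

Bar meant: the brass one with the red knob at top (285,193), on the lid. The teal ones (350,235 and 375,304) and the blue one (201,289) lie on the bench, so they are lookalikes. The crop confirms this. The lid fit of 218x297 mm and the disc position agree with the given layout: carrier yaw 10.5°, disc angle about 0.65.

{"api": "send_rows", "payload": {"plan": [-0.074, 0.037, 0, 0, -0.074, 0.037, 0, 0, -0.074, 0.037, 0, 0, -0.074, 0.037, 0, 0, -0.074, 0.037, 0, 0, 0, 0, 0, 0.117, 0, 0, 0, 0.117, 0, 0, 0, 0.117, 0, 0, 0, 0.117, 0, 0, 0, 0.117, 0, 0, 0, 0.117, 0, 0, 0, 0], "jaw": -1}}

```text
time_s: 1.6
tool_pos: [0.2197, 0.4198, 0.2501]
ee_rot: [[0.983, 0.183, -0.0], [0.183, -0.983, -0.001], [-0.0, 0.001, -1.0]]
ft_force: [-0.0, 0.4, -0.2]
opening: 0.0002
```

{"api": "send_rows", "payload": {"plan": [0.0468, 0.0625, 0, 0, 0.0468, 0.0625, 0, 0, 0.0468, 0.0625, 0, 0, 0.0468, 0.0625, 0, 0, 0.0468, 0.0625, 0, 0, 0.0468, 0.0625, 0, 0, 0.0468, 0.0625, 0, 0, 0.0468, 0.0625, 0, 0, 0, 0, 0, 0, 0, 0, 0.047, 0, 0, 0, 0.047, 0, 0, 0, 0.048, 0, 0, 0, 0, 0]}}

```text
time_s: 3.22
tool_pos: [0.4475, 0.2082, 0.1779]
ee_rot: [[0.983, 0.185, -0.004], [0.185, -0.983, -0.002], [-0.004, 0.001, -1.0]]
ft_force: [0.0, 0.6, 0.1]
opening: -0.0002
```

```bash
python3 - <<'E'
from h import *
s=status.get_state();print(s["time_s"],s["tool_pos"],s["ft_force"])
im={}
for n in("scene","top"): im[n]=eyes.capture(n)[:,:,::-1]
cv2.imwrite("pics/s1.png",np.hstack([cv2.resize(im["top"][145:260,185:330],(400,317),interpolation=2),cv2.resize(im["scene"][140:255,230:385],(400,317),interpolation=2)]))
E
```

```text
3.225 [0.44745047 0.20823564 0.17791617] [0.03988489 0.63833588 0.14620184]
```

View pics/s1.png

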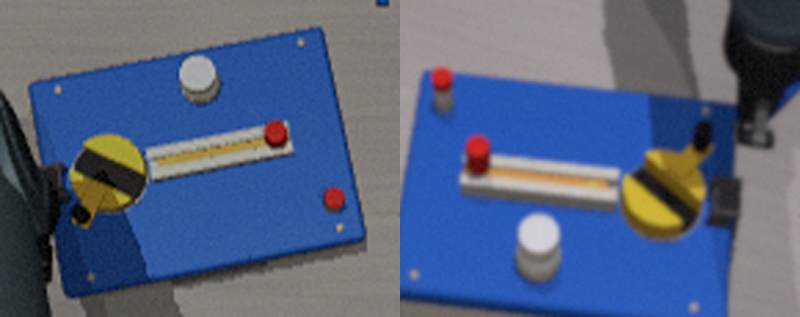

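The finger (scene crop 755,130) stands on the post's +y side (post at 703,135), clear of everything. Next I push along carrier -y.

{"api": "send_rows", "payload": {"plan": [0, 0.01, 0, 0, 0, 0.01, 0, 0, 0, 0.01, 0, 0, 0, 0.01, 0, 0, 0, 0.01, 0, 0, 0, 0.01, 0, 0, 0, 0.01, 0, 0, 0, 0.01, 0, 0, 0, 0.01, 0, 0, 0, 0, 0, 0, 0, 0, 0, 0]}}

```text
time_s: 4.7
tool_pos: [0.458, 0.1636, 0.1794]
ee_rot: [[0.983, 0.181, 0.001], [0.181, -0.983, -0.0], [0.001, 0.0, -1.0]]
ft_force: [0.5, 0.0, 0.5]
opening: 0.0001
```

```bash
python3 - <<'E'
from h import *
s=status.get_state();print(s["time_s"],s["tool_pos"],s["ft_force"])
im={}
for n in("scene","top"): im[n]=eyes.capture(n)[:,:,::-1].copy();cv2.imwrite(f"pics/{n}2.png",im[n])
cv2.imwrite("pics/s2.png",np.hstack([cv2.resize(im["top"][165:240,190:290],(400,300),interpolation=2),cv2.resize(im["scene"][165:240,280:380],(400,300),interpolation=2)]))
E
```

```text
4.7 [0.45796654 0.16358206 0.17944038] [0.52711802 0.01920257 0.50077667]
```

View pics/s2.png

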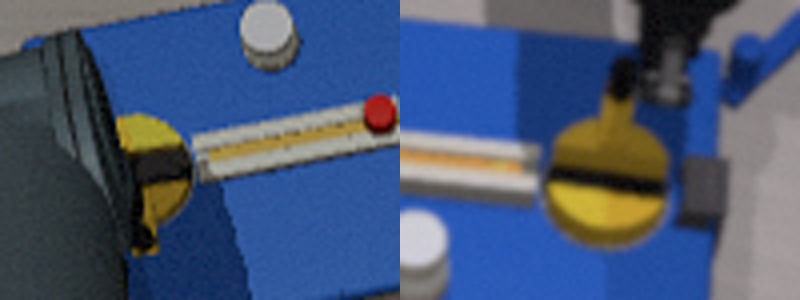

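```bash
cat >> h.py <<'E'
def slot(im,lo=80):
    h=cv2.cvtColor(im,cv2.COLOR_BGR2HSV);D=proj("scene",[.507,.1507,.145]).round().astype(int)
    roi=(D[0]-14,D[1]-9,D[0]+14,D[1]+12);r=im[roi[1]:roi[3],roi[0]:roi[2]].astype(int)
    b=[]
    for x in range(D[0]-11,D[0]+12):
        col=im[D[1]-12:D[1]+14,x].astype(float).max(1);k=np.clip(70-col,0,None)
        if k.sum()>20: b.append((x,D[1]-12+(k*np.arange(len(col))).sum()/k.sum()))
    w=np.array([ray("scene",p,.145) for p in b],np.float32)
    vx,vy,_,_=cv2.fitLine(w,cv2.DIST_HUBER,0,.001,.001).ravel();return len(b),np.degrees(np.arctan2(vy,vx))%180-100.5,b[::4]
E
python3 - <<'E'
from h import *
for n in("scene0","scene2"): print(slot(cv2.imread(f"pics/{n}.png")))
E
```

```text
(23, np.float32(-35.60453), [(321, np.float64(203.28205128205127)), (325, np.float64(204.31067961165047)), (329, np.float64(207.5)), (333, np.float64(210.53240740740742)), (337, np.float64(213.63302752293578)), (341, np.float64(217.2825278810409))])
(23, np.float32(-3.6448898), [(321, np.float64(207.8843537414966)), (325, np.float64(208.5921052631579)), (329, np.float64(209.0375939849624)), (333, np.float64(209.7921348314607)), (337, np.float64(210.48)), (341, np.float64(211.0855614973262))])
```

{"api": "send_rows", "payload": {"plan": [0, 0.006, 0, 0, 0, 0, 0, 0, 0, 0, 0, 0, 0, -0.015, 0, 0, 0, -0.015, 0, 0, 0, 0, -0.055, 0, 0, 0, -0.055, 0, 0, 0, -0.055, 0, 0.024, 0.06, 0, 0, 0.024, 0.06, 0, 0, 0.024, 0.06, 0, 0, 0.024, 0.06, 0, 0, 0, 0.06, 0, 0, 0, 0.06, 0, 0, 0, 0.06, 0, 0, 0, 0.06, 0, 0, 0, 0, 0, 0]}}

```text
time_s: 6.92
tool_pos: [0.5461, -0.0538, 0.2619]
ee_rot: [[0.984, 0.178, 0.0], [0.178, -0.984, -0.001], [0.0, 0.001, -1.0]]
ft_force: [-0.7, 0.4, 0.5]
opening: 0.0002
```

```bash
python3 - <<'E'
from h import *
s=status.get_state();print(s["time_s"],s["tool_pos"],s["ft_force"])
im={}
for n in("scene","top"): im[n]=eyes.capture(n)[:,:,::-1].copy();cv2.imwrite(f"pics/{n}3.png",im[n])
p=s["tool_pos"][:2]-[.5222,.0670];print("carrier",p@[.9833,.1822],p@[-.1822,.9833]);print(slot(im["scene"]))
h=cv2.cvtColor(im["top"],cv2.COLOR_BGR2HSV)
for a,c,b in blobs(h,(0,150,80),(8,255,255),(185,145,330,260))[0]: print(a,c)
cv2.imwrite("pics/s3.png",np.hstack([cv2.resize(im["top"][150:250,190:330],(420,300),interpolation=2),cv2.resize(im["scene"][145:245,230:370],(380,300),interpolation=2)]))
E
```

```text
6.925 [ 0.54612312 -0.0538276   0.26187616] [-0.69034159  0.40018421  0.46585524]
carrier 0.0015088125101431968 -0.12316856867847858
(23, np.float32(-0.4427185), [(321, np.float64(208.26956521739132)), (325, np.float64(208.85344827586206)), (329, np.float64(209.1727272727273)), (333, np.float64(209.6909090909091)), (337, np.float64(210.03508771929825)), (341, np.float64(210.5793650793651))])
```

View pics/s3.png

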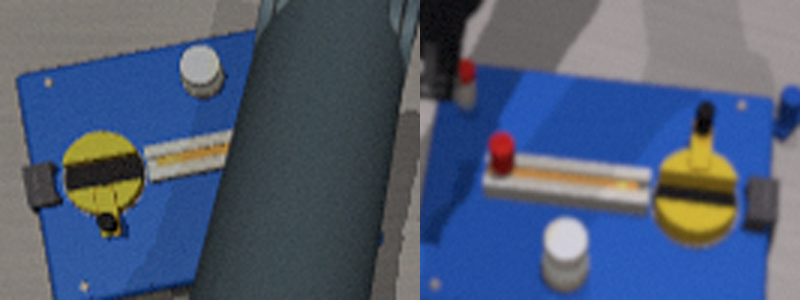

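The slot is lined up (-0.4°), and the post at scene crop (705,115) points to carrier -x. The hand is behind the knob. I'll lower it and push.

{"api": "send_rows", "payload": {"plan": [0, 0, 0.043, 0, 0, 0, 0.043, 0, 0, 0, 0.043, 0, 0, 0, 0.043, 0, 0, 0, 0, 0, 0, -0.014, 0, 0, 0, -0.014, 0, 0, 0, -0.014, 0, 0, 0, -0.014, 0, 0, 0, -0.014, 0, 0, 0, -0.014, 0, 0, 0, -0.014, 0, 0, 0, -0.014, 0, 0, 0, -0.014, 0, 0, 0, 0, 0, 0]}}

```text
time_s: 8.9
tool_pos: [0.5342, 0.0116, 0.1756]
ee_rot: [[0.983, 0.183, -0.001], [0.183, -0.983, 0.001], [-0.001, -0.001, -1.0]]
ft_force: [0.2, -0.3, 0.2]
opening: -0.0002
```

```bash
python3 - <<'E'
from h import *
s=status.get_state();print(s["time_s"],s["tool_pos"],s["ft_force"])
im={}
for n in("scene","top"): im[n]=eyes.capture(n)[:,:,::-1].copy()
p=s["tool_pos"][:2]-[.5222,.0670];print("carrier",p@[.9833,.1822],p@[-.1822,.9833]);print(slot(im["scene"])[:2])
cv2.imwrite("pics/s4.png",np.hstack([cv2.resize(im["top"][150:250,190:330],(420,300),interpolation=2),cv2.resize(im["scene"][145:245,230:370],(380,300),interpolation=2)]))
E
```

```text
8.9 [0.53417454 0.01155596 0.17556982] [ 0.23712201 -0.32131248  0.22842406]
carrier 0.0016726638117111232 -0.056699881358971846
(12, np.float32(-1.0550766))
```

View pics/s4.png

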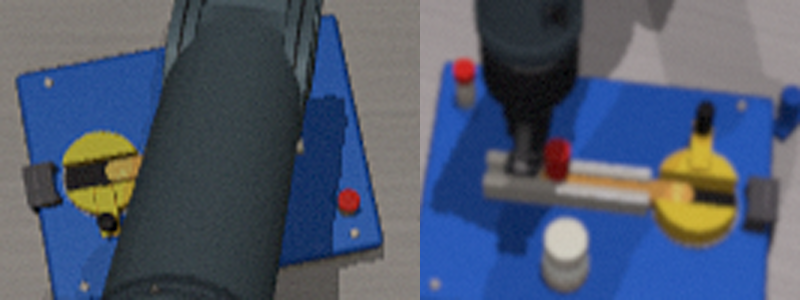

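The bar's nose is in the slot (scene crop 680,190) and the disc is still aligned. Carry on.

{"api": "send_rows", "payload": {"plan": [0, -0.014, 0, 0, 0, -0.014, 0, 0, 0, -0.014, 0, 0, 0, -0.014, 0, 0, 0, -0.014, 0, 0, 0, -0.014, 0, 0, 0, -0.014, 0, 0, 0, -0.006, 0, 0, 0, 0, 0, 0]}}

```text
time_s: 10.12
tool_pos: [0.5249, 0.0621, 0.1757]
ee_rot: [[0.983, 0.182, -0.0], [0.182, -0.983, 0.0], [-0.0, -0.001, -1.0]]
ft_force: [-0.7, 0.7, -0.2]
opening: 0.0
```

{"api": "send_rows", "payload": {"plan": [0, -0.004, 0, 0, 0, -0.004, 0, 0, 0, -0.004, 0, 0, 0, 0, 0, 0]}}

```text
time_s: 10.62
tool_pos: [0.5239, 0.0677, 0.1757]
ee_rot: [[0.983, 0.182, -0.0], [0.182, -0.983, 0.0], [-0.0, -0.0, -1.0]]
ft_force: [0.7, 0.4, 0.1]
opening: 0.0
```

{"api": "send_rows", "payload": {"plan": [0, -0.004, 0, 0, 0, -0.004, 0, 0, 0, 0, 0, 0]}}

```text
time_s: 11.0
tool_pos: [0.5241, 0.0685, 0.1761]
ee_rot: [[0.984, 0.179, 0.002], [0.179, -0.984, -0.003], [0.001, 0.003, -1.0]]
ft_force: [1.1, -9.3, 1.9]
opening: 0.0
```

{"api": "send_rows", "payload": {"plan": [0, -0.006, 0, 0, 0, 0, 0, 0, 0, 0, 0, 0]}}

```text
time_s: 11.38
tool_pos: [0.5244, 0.0689, 0.1765]
ee_rot: [[0.984, 0.177, 0.003], [0.177, -0.984, -0.006], [0.002, 0.006, -1.0]]
ft_force: [2.1, -14.2, 2.6]
opening: -0.0
```

It has met a hard stop at 14 N, and the implied nose y of 139.5 mm matches the expected 139 mm. I'll back off, lift and clear away.

{"api": "send_rows", "payload": {"plan": [0, 0.02, 0, 0, 0, 0.03, 0, 0, 0, 0, -0.06, 0, 0, 0, -0.06, 0, 0, 0, -0.06, 0, 0, 0.06, 0, 0, 0, 0.08, 0, 0, 0, 0.1, 0, 0, 0, 0.1, 0, 0, 0, 0.1, 0, 0, 0, 0.1, 0, 0, 0, 0.06, 0, 0, 0, 0, 0, 0, 0, 0, 0, 0]}}

```text
time_s: 13.12
tool_pos: [0.5817, -0.2444, 0.2655]
ee_rot: [[0.983, 0.182, -0.0], [0.182, -0.983, 0.001], [-0.0, -0.001, -1.0]]
ft_force: [0.2, 0.1, -0.5]
opening: -0.0002
```

```bash
python3 - <<'E'
from h import *
s=status.get_state();print(s["time_s"],s["tool_pos"],s["ft_force"])
im={}
for n in("scene","top"): im[n]=eyes.capture(n)[:,:,::-1].copy()
h=cv2.cvtColor(im["top"],cv2.COLOR_BGR2HSV)
for a,c,b in blobs(h,(0,150,80),(8,255,255),(185,145,330,260))[0]:
    p=ray("top",c,.179)-[.5222,.0670];print(a,c,"carrier",p@[.9833,.1822],p@[-.1822,.9833])
cv2.imwrite("pics/s5.png",np.hstack([cv2.resize(im["top"][150:250,190:330],(420,300),interpolation=2),cv2.resize(im["scene"][145:245,230:370],(380,300),interpolation=2)]))
E
```

```text
13.125 [ 0.58167127 -0.24436729  0.26545383] [ 0.24671977  0.07788281 -0.51566514]
45 [245.3, 199.9] carrier 0.0018182647539502516 0.02308118407781284
39 [305.8, 216.8] carrier -0.07220266377143933 -0.12151443645421443
```

View pics/s5.png

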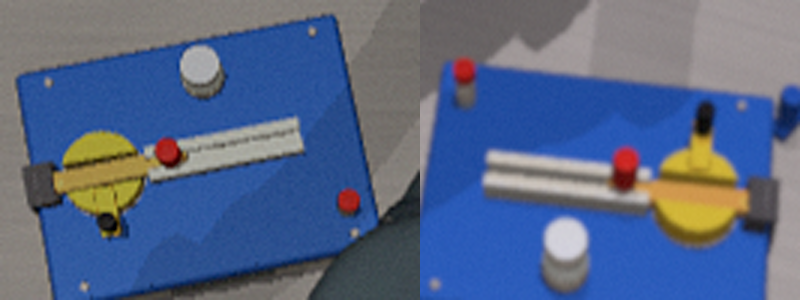

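The bar runs through the disc into the keeper. The knob is at carrier y 23.1 mm (23 expected), the vial and small jar have not moved, and the hand is clear.

```bash
python3 -c "
from cell import finish_job; print(finish_job())"
```

```text
the job is handed in; nothing more can be done
None
```

The carrier is locked and the job is handed in, at about 13 s of the 51 s allowed. With the fingers shut, I pushed the disc's post until the slot lined up with the bar. I then pushed the bar by its red knob through the disc until it met the stop in the keeper, and took the hand clear.

- **Disc:** its slot measured -0.4° from the bar's line before I pushed the bar. I took no new angle reading at the end, but the last picture shows the bar lying straight through the slot.
- **Bar:** it stopped hard at about 14 N, more than the 3 to 7 N that slides it. The knob ended at carrier y 23.1 mm, where 23 mm means fully home.
- **Surroundings:** the vial measured in the same place as at the start, and the small jar looked unmoved. I did not measure the bench items again; the hand stayed away from them.
- **Hand:** it ended above and well to the side of the carrier, with wrist force near zero.

No check failed. The first fit of the lid's outline was thrown off by stray pixels, so I redid it before moving. The two cameras differed by up to about 8 mm on the disc's position, so I set it from the lid fit, which their average matched.

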